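Light a formed ferrule under the sprung lamp lid

TASK

Inspect the formed brass ferrule: lift it out of the open die and set it down, without dropping it, upright in the middle of the green round pad in front of the inspection lamp, and let go of it. Then take the black knob of the lamp's spring-loaded lid, raise the lid until its yellow pointer is level with the red mark, and keep holding it there: the program finishes while the gripper still holds the lid at the mark, since the spring shuts it when let go. Leave the red mark and the other things on the bench where they are.

Things in the scene. Friction and masses are not known exactly. Their poses are not given: they have to be found in the camera images.
- ferrule: brass flanged ferrule (loose, about 0.12 kg): round flange 44 mm across and 12 mm thick at the bottom, round hub 26 mm across above it, 40 mm tall in all. Origin at the centre of its underside, z up along the hub. At the start it stands in the die's cavity with only the top 2 mm of the flange and the hub above the die's face; best gripped by the hub from above
- die: dark steel die block, 90 x 90 mm and 34 mm tall, fixed to the bench, with an open round cavity 48 mm across and 10 mm deep in the middle of its top. Origin at the centre of its underside, z up; its sides lie along its x and y
- lamp: grey inspection lamp, fixed: housing 150 (x) x 170 (y) x 40 mm tall under a blue spring lid; in front an aluminium seat plate, 100 mm wide, 12 mm thick, out to x = -177 mm. Origin under the middle of the housing, x from seat plate to hinge, y left, z up. At its left side (y +88 to +115 mm) a white quadrant plate, 0.13 m high at most, within 130 mm in front of the hinge
- pad (a point): centre of the green round pad, 72 mm across, at its top surface, 14 mm above the bench, 130 mm in front (-x) of the lamp's origin. The place where the ferrule is to stand
- lid_hinge (a point): middle of the lid's hinge line, which runs along the lamp's y axis, at the far edge of the housing: lamp frame (+70, 0, +45) mm
- lid (a joint): angle of the blue lid in rad: 0 shut, growing as its front edge rises; stop at 1.3. A spring pulls it shut: about 0.6 N m shut plus 0.6 N m per rad (5 to 10 N at the knob), and the lid's weight of 0.2 kg
- knob (a point): centre of the lid's black knob, a drum 22 mm in diameter and 30 mm long that lies along the lamp's y axis (grip it over its flat ends, fingers closing along y; the drum may then turn between the pads). With the lid shut it is 120 mm in front of the hinge and 37 mm above the hinge line, 32 mm above the lid's top; it moves with the lid
- pointer (a point): point on the lid's yellow pointer, a thin bar on the left side of the lamp running out from the hinge line in the plane of the lid; 110 mm from the hinge line
- mark (a joint): angle in rad of the red mark about the same hinge line, counted as for the lid: the lid's angle must equal it. Set between 0.45 and 0.85; it stays put
- mark_mid (a point): middle of the red mark, a block 12 mm wide and 17 mm high (about 0.16 rad) on a thin arm beside the pointer, 110 mm from the hinge line
- pad_stack: stack of tan leather pads, 35 mm across, 23 mm tall, loose; leave it
- red_pliers: red-handled pliers, 67 x 151 mm, 13 mm tall, loose; leave them
- screwdriver: small green-handled screwdriver, 20 x 120 mm, loose; leave it
- glue_tin: green tin with a grey lid, 66 mm across, 60 mm tall, loose; leave it
There are look-alikes about, which are no part of the job. There is more than one size of the ferrule; the one meant has the size given above.

How it is judged (in metres and radians):
On the way, in this order (a step that is already met when the one before it is completed fails the run):
1. the ferrule is lifted clear of the die, in the fingers (z of ferrule in the frame of die above 0.05 m and contact force between the fingers and ferrule above 0.5 N), for 0.1 s.
2. the ferrule stands upright in the middle of the pad, let go (distance between ferrule and pad below 0.018 m and angle between ferrule's own z axis and vertical below 0.1 rad and linear speed of ferrule below 0.02 m/s and contact force between the fingers and ferrule below 0.05 N), for 0.3 s.
3. the lid is raised to the mark and held by the gripper (angle between the x axis of pointer and the x axis of mark_mid, either way round below 0.085 rad and contact force between the fingers and lamp above 2 N), for 0.5 s.
At the end, for the whole second after the job is handed in: the fingers hold the lid, still, within 0.085 rad of the red mark (the pointer within the red block's height) with at least 2 N, while the ferrule stands upright (within 0.1 rad) and free on the pad, within 18 mm of the pad's centre (all of step 3 and value of joint lid above 0.3 rad and velocity of joint lid between -0.1 and 0.1 rad/s and distance between ferrule and pad below 0.018 m and angle between ferrule's own z axis and vertical below 0.1 rad and linear speed of ferrule below 0.02 m/s and contact force between ferrule and the fingers below 0.05 N); the arm keeps its last pose, push and grip.
It fails at once if the ferrule is dropped (falls free for more than about 1 cm) (contact force between ferrule and anything else below 0.01 N and linear speed of ferrule above 0.45 m/s).
It fails at once if a bystander is moved more than 30 mm (distance of any of pad_stack, red_pliers, screwdriver, glue_tin from where it was at the start of the episode above 0.03 m).
It fails at once if the red mark is shifted by more than 10 mm (distance of mark_mid from where it was at the start of the episode above 0.01 m).
It also fails if it takes over 46 s, if anything falls off the work surface, if the arm or the gripper's body presses on something with over 40 N, if the wrist force passes 120 N, or if a joint passes its speed limit or range.

ROBOT

A 6-joint arm with a two-finger parallel gripper is mounted at the origin on the work surface; the furniture and walls round the work are solid. World frame = base frame: x ahead of the robot, y to its left, z up, the work surface at z = 0. Lengths are in mm, angles in rad, forces in N, time in s.
With the tool pointing down it reaches from about 275 to 725 mm from the base axis. Payload 15.9 kg.
Tool frame: the origin (TCP) lies at the very end of the fingers, on their centre line; the grasp point (between the pads) lies 19 mm behind it; x points along the fingers, y is the direction in which the jaws open and shut, and the axes are right-handed (so a half turn about x gives the same grasp; the last joint's range is limited). The gripper opens to 85 mm and grips with 20 to 120 N. Pads are 22 mm wide; open, the fingers measure 114 mm over their backs; the gripper's body (76 mm by 85 mm) begins 54 mm behind the grasp point. The pads swing forward as they close: fully open they stand 13 mm farther back than shut.
Start: joints at [1.122, 0.213, -0.034, 1.323, 0, 1.571], TCP at [216.934, 450.472, 194.806] pointing down, gripper open.
Joint ranges: [-2.98, 2.98], [-0.74, 1.72], [-1.14, 1.35], [-2.1, 2.04], [-1.57, 1.44], [-3.14, 3.14]. Speed limits (rad/s): [1.89, 1.89, 2.39, 2.57, 3.14, 3.14].

INTERFACE

Orientations are given as a unit quaternion [x, y, z, w].
In Python, from workcell import env, viewer, job gives the robot as it stands.
- The arm moves only by the tool drive_tool, never from a script. Its argument "deltas" is a list of rows, each a list of 5 numbers: the opening, from 0 (shut) to 1 (fully open), then the shift along the tool's x, y, z in mm, then the turn about the tool's x in degrees. In form: [[claw, tx, ty, tz, turn], ...]. A call has 1 to 10 rows; each row is the pose to reach, as a shift and turn from the pose commanded when the call began, along the tool's axes at that moment; what a row does not reach only later rows make up. A row lasts 1/10 s, in which the tool goes at most 50 mm and 8.59 degrees, less where a joint would pass 70% of its speed; a pose out of reach is approached as far as the arm can. A call with a gripper value outside its range is refused whole. The fingers move at their own pace and stop on an object; "squeeze" is the grip in N (left out, the last holds). Time passes only in rows, so rows that repeat a pose let the fingers close. It gives the time, the measured TCP pose, the force and the opening at its end, in the units of the state.
- env.observe(): the state, without advancing time (a new reading comes with each control period).
- viewer.camera(name): name is "side" or "top" or "wrist"; returns a dict with "color" (480x640x3 uint8, red, green, blue), "K" (3x3 intrinsics, pixels), "k1" (the pictures are not rectified: a ray, as slopes to the right and down, at radius r is drawn at 1 + k1 r^2 times it, then the intrinsics apply), "R" (3x3) and "t" (3): a world point X has camera coordinates R X + t; the wrist camera has in their place "T_tool_cam" (4x4, takes a point from camera to tool coordinates, whose origin is the TCP and whose axes are the tool frame's). Camera axes: x right, y down, z forward; pixel columns grow to the right and rows downward; lengths in mm; the calibration is good to about 2 mm. A picture is of the moment at which its call begins: read the wrist's pose just before it. There is no depth.
- job.hand_in(): hands the job in, once; it reports no verdict.
Trained networks look in a picture, given as the dict that the camera call returned (one of the last four; its "shot" number tells which), for a name from the list of things; names that differ only in an ending like _2 or _b are one class to them, and where a whole thing is asked for, a point or a joint stands for the part that bears it (a point fixed in the world has none). Each returns a list of dicts, best first, with "p" (0 to 1); they miss things now and then, are a little off and sometimes report something else, mostly with a low value. They report only what shows in the picture. A call takes as long as a camera call. They do not tell look-alikes from the thing itself.
- viewer.boxes_of(query, picture): "bbox" ([left, top, right, bottom] in pixels, round what is visible of it).
- viewer.trace(query, picture): "mask" (480x640 bool, what is visible of it) and "bbox" ([left, top, right, bottom] in pixels, round what is visible of it).
- viewer.mark_of(query, picture): "xy" ([column, row] in pixels: a listed point, or the origin of a listed thing).
The state is a dict: "time_s": time; "joint_positions": joint angles; "joint_velocities": joint speeds; "joint_efforts": joint torques, N m; "position": TCP position; "ee_rot": TCP orientation; "contact_force": force on the tool from outside, world axes, zero at the start; "ft_torque": the same for the moment, N m; "gripper_width": opening from 0.0 (shut) to 1.0 (fully open).
Only numpy, scipy, OpenCV 4.12 (cv2) and the standard library are available. Lean on these libraries where they do the work, as an engineer would, in place of code of your own. Each camera call takes 0.05 s, during which the arm holds its last target.

## Working session

There is one attempt and no reset: what is moved stays moved. The work goes in short steps, Python scripts to look and compute and a tool call to move; the robot and the scene stay as the last step left them, time stands still between calls to the robot, and variables do not carry over. Pictures are saved under pics/ and viewed, and the job is handed in when it is done.

Besides the shell and the picture viewer there is one more tool, called after ">>>" as name(argument=value, ...), one argument or row to a line, values as JSON. drive_tool: Moves the arm, as the interface text tells. Its arguments: {"type":"object","properties":{"deltas":{"type":"array"},"squeeze":{"type":"number"}},"required":["deltas"]}

```bash
ls; mkdir -p pics
cat > h.py <<'E'
import numpy as np, cv2
from workcell import env, viewer, job
from scipy.spatial.transform import Rotation as Ro
def Rt(p,st=None):
    K=np.array(p["K"])
    if "T_tool_cam" in p:
        T=np.eye(4);T[:3,:3]=Ro.from_quat(st["ee_rot"]).as_matrix();T[:3,3]=st["position"]
        W=T@np.array(p["T_tool_cam"]); R=W[:3,:3].T; t=-R@W[:3,3]
    else: R=np.array(p["R"]);t=np.array(p["t"])
    return K,p["k1"],R,t
def ray(p,xy,st=None):
    K,k1,R,t=Rt(p,st)
    d=np.array([(xy[0]-K[0,2])/K[0,0],(xy[1]-K[1,2])/K[1,1]])
    u=d.copy()
    for _ in range(30): u=d/(1+k1*(u@u))
    v=R.T@np.array([u[0],u[1],1]); return -R.T@t, v/np.linalg.norm(v)
def atz(r,z): o,v=r; return o+v*(z-o[2])/v[2]
def proj(p,X,st=None):
    K,k1,R,t=Rt(p,st); c=R@np.array(X)+t; u=c[:2]/c[2]; u=u*(1+k1*(u@u))
    return np.array([u[0]*K[0,0]+K[0,2],u[1]*K[1,1]+K[1,2]])
def tri(rs):
    A=np.zeros((3,3));b=np.zeros(3)
    for o,v in rs: P=np.eye(3)-np.outer(v,v);A+=P;b+=P@o
    X=np.linalg.solve(A,b); return X,[np.linalg.norm((np.eye(3)-np.outer(v,v))@(X-o)) for o,v in rs]
def save(p,n): cv2.imwrite(f"pics/{n}.png",p["color"][:,:,::-1])
E
python3 - <<'E'
from h import *
st=env.observe(); print(st)
for n in ["side","top","wrist"]:
    p=viewer.camera(n); save(p,n+"0")
    o=(-np.array(p["R"]).T@np.array(p["t"])) if "R" in p else p["T_tool_cam"]
    print(n,o,p["K"],p["k1"])
    for q in ["ferrule","die","lamp","pad","lid_hinge","knob","pointer","mark_mid"]:
        print(q,[(np.round(m["xy"]),round(m["p"],2)) for m in viewer.mark_of(q,p)][:4])
    print([(np.round(m["bbox"]),round(m["p"],2)) for m in viewer.boxes_of("ferrule",p)])
E
```

```text
pics
{'time_s': 0.0, 'joint_positions': array([ 1.12198950e+00,  2.13360058e-01, -3.50657123e-02,  1.32349420e+00,
       -1.62418482e-05,  1.57079107e+00]), 'joint_velocities': array([0.00146389, 0.00244884, 0.00046883, 0.00115166, 0.00032419,
       0.00068573]), 'joint_efforts': array([ 3.41057108e-03, -6.86149263e+01,  4.87127244e+01,  1.72900676e-02,
        2.28090330e-04, -2.97269601e-06]), 'position': array([216.78431431, 450.13501411, 194.31160946]), 'ee_rot': array([ 0.15695835,  0.68946063, -0.15773552,  0.68929502]), 'contact_force': array([0.11773617, 0.00700942, 0.08924954]), 'ft_torque': array([ 0.02018323, -0.03374645, -0.00110816]), 'gripper_width': 1.0006262995717363}
side [380.65194783 832.76666999 500.37039001] [[536.35881654   0.         317.91392165]
 [  0.         536.35881654 245.18220698]
 [  0.           0.           1.        ]] -0.058266914490795886
ferrule [(array([283., 359.]), 0.79), (array([359., 343.]), 0.68), (array([374., 315.]), 0.6)]
die [(array([360., 351.]), 0.91), (array([354., 262.]), 0.65)]
lamp [(array([346., 257.]), 0.56), (array([414., 266
[... 824 characters left out ...]
58), (array([317., 190.]), 0.24)]
mark_mid [(array([328., 246.]), 0.46)]
[(array([220., 303., 241., 327.]), 0.73), (array([278., 305., 295., 320.]), 0.71), (array([201., 253., 218., 266.]), 0.65)]
wrist [[-1.44434861e-04 -2.95450556e-01  9.55358021e-01 -1.77590790e+02]
 [ 9.99999232e-01  1.13319637e-03  5.01632097e-04  1.64533785e-01]
 [-1.23081572e-03  9.55357360e-01  2.95450166e-01 -7.57297159e+01]
 [ 0.00000000e+00  0.00000000e+00  0.00000000e+00  1.00000000e+00]] [[349.78033353   0.         318.20141716]
 [  0.         349.78033353 234.46416282]
 [  0.           0.           1.        ]] -0.005588703702999361
ferrule []
die []
lamp []
pad []
lid_hinge []
knob []
pointer []
mark_mid []
[]
```

View pics/side0.png

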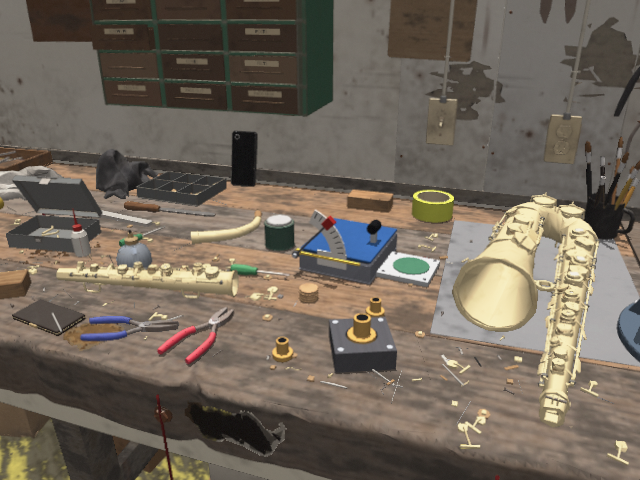

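View pics/top0.png

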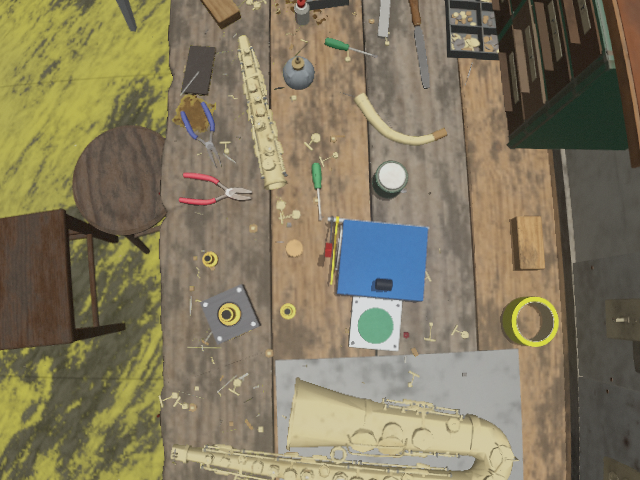

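View pics/wrist0.png

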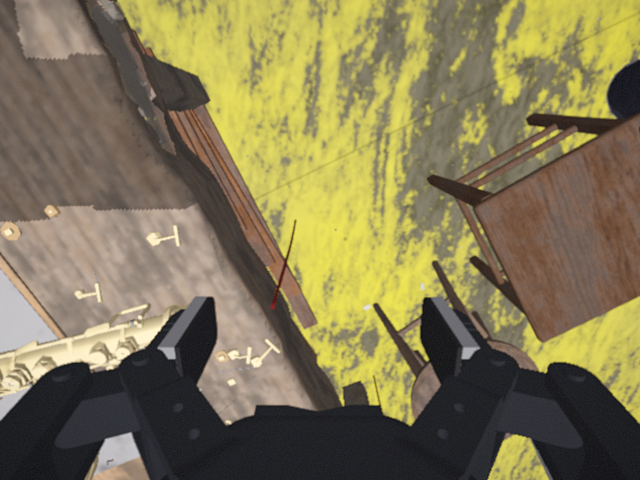

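The side view shows the die with a ferrule at (360,328). The ferrule look-alikes are at (283,350) and (375,307), both standing loose on the bench. In the top view the die is at (231,314), the look-alikes at (210,259) and (288,311), the lamp at (383,260), the pad at (375,325), the knob at (383,284), the pointer near (335,250) and the red mark near (328,250). The target is the ferrule in the die. I'll triangulate and crop.

Run:
```python
from h import *
s=viewer.camera("side");t=viewer.camera("top")
for n,p in (("s",s),("t",t)):
    print(n,np.array(p["R"]).round(3).tolist(), [proj(p,(217,450,195)).round(), proj(p,(0,0,0)).round(),proj(p,(500,0,0)).round()])
    for q in ["pad_stack","red_pliers","screwdriver","glue_tin"]:
        b=viewer.boxes_of(q,p)[:2]; print(q,[(np.round(m["bbox"]),round(m["p"],2)) for m in b])
# masks: ferrules, pad, knob, lamp
def pr(n,a,b,): X,e=tri([ray(s,a),ray(t,b)]);print(n,X.round(1),np.round(e,1))
pr("pad",(414,266),(375,325));pr("knob",(373,227),(383,284))
pr("fer_hubtop",(361.5,318),(229,314));
pr("die",(360,351),(236,312))
for nm,a in (("s",s),("t",t)):
  for q in ["ferrule","die","knob","pad"]:
    for m in viewer.trace(q,a)[:3]:
      ys,xs=np.nonzero(m["mask"]);print(nm,q,round(m["p"],2),np.round(m["bbox"]),xs.mean().round(1),ys.mean().round(1))
for f,p,c in (("cs",s,(250,290,410,380)),("ct",t,(190,235,310,350)),("lt",t,(300,190,450,370)),("ls",s,(270,190,450,290))):
    x0,y0,x1,y1=c; im=p["color"][y0:y1,x0:x1,::-1]; k=min(800/(x1-x0),600/(y1-y0))
    cv2.imwrite(f"pics/{f}.png",cv2.resize(im,None,fx=k,fy=k,interpolation=cv2.INTER_CUBIC))
```

```text
s [[-0.95, -0.312, -0.004], [-0.13, 0.407, -0.904], [0.284, -0.859, -0.427]] [array([665., 423.]), array([711., 348.]), array([400., 300.])]
pad_stack [(array([303., 279., 316., 304.]), 0.65)]
red_pliers []
screwdriver [(array([231., 268., 284., 278.]), 0.72)]
glue_tin [(array([263., 212., 292., 252.]), 0.64)]
t [[-0.023, -1.0, 0.006], [-0.993, 0.022, -0.119], [0.118, -0.008, -0.993]] [array([ 51., 504.]), array([322., 572.]), array([316., 327.])]
pad_stack [(array([286., 238., 307., 257.]), 0.58)]
red_pliers [(array([180., 175., 251., 206.]), 0.91)]
screwdriver [(array([311., 162., 323., 220.]), 0.59)]
glue_tin [(array([376., 163., 406., 196.]), 0.59)]
pad [ 498.1 -117.8   10.2] [3.1 3.1]
knob [ 581.6 -126.1   79.7] [1. 1.]
fer_hubtop [531.5 166.2  57.7] [0.9 0.9]
die [533.2 163.6  -5.1] [0.2 0.2]
s ferrule 0.9 [344. 317. 374. 345.] 360.8 330.2
s ferrule 0.68 [366. 297. 380. 318.] 374.6 309.0
s ferrule 0.65 [271. 337. 292. 363.] 282.0 350.3
s die 0.9 [328. 314. 397. 371.] 361.9 347.7
s knob 0.96 [304. 221. 395. 266.] 355.8 240.7
s knob 0.31 [344. 314. 375. 345.] 360.8 329.8
s pad 0.8 [293. 209. 441. 286.] 360.5 253.2
t ferrule 0.73 [327. 218. 334. 257.] 328.6 243.9
t ferrule 0.68 [202. 252. 220. 266.] 209.8 258.9
t ferrule 0.55 [222. 304. 239. 326.] 229.3 313.8
t die 0.95 [203. 285. 260. 339.] 230.3 313.8
t knob 0.69 [331. 220. 430. 300.] 381.6 259.7
t pad 0.61 [323. 216. 427. 354.] 377.2 276.8
t pad 0.54 [312. 163. 324. 221.] 316.6 180.9
t pad 0.5 [374. 161. 409. 198.] 389.8 179.1
```

View pics/cs.png

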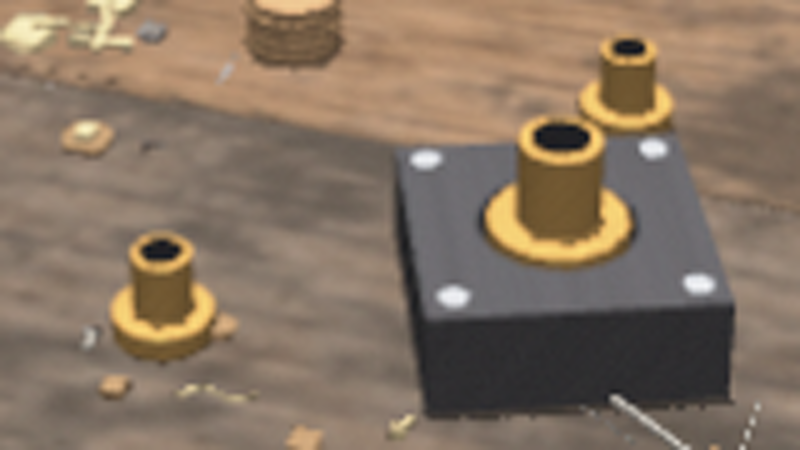

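View pics/lt.png

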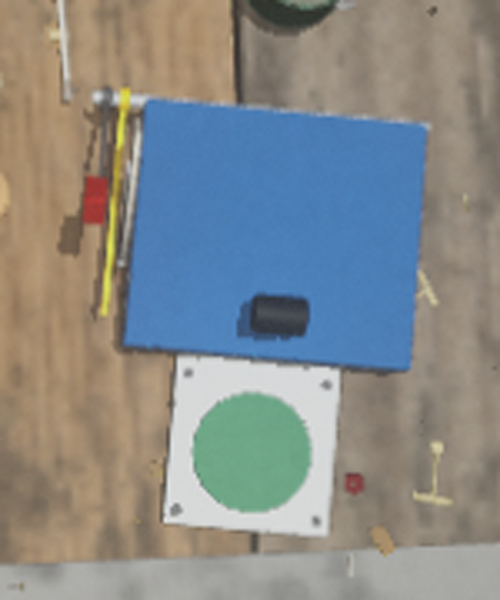

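View pics/ls.png

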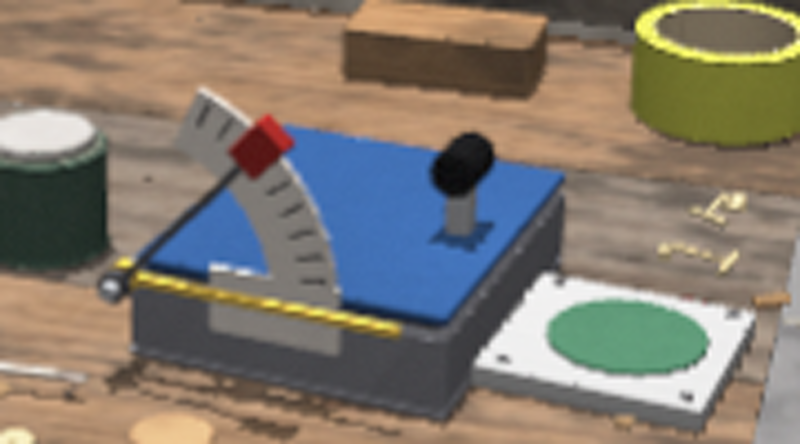

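Run:
```python
from h import *
s=viewer.camera("side");t=viewer.camera("top")
def blob(p,c,f):
    x0,y0,x1,y1=c; im=p["color"][y0:y1,x0:x1].astype(int); m=f(im).astype(np.uint8)
    n,l,st,ce=cv2.connectedComponentsWithStats(m); i=1+np.argmax(st[1:,4]); 
    (cx,cy),ax,an=cv2.fitEllipse(max(cv2.findContours((l==i).astype(np.uint8),0,cv2.CHAIN_APPROX_NONE)[0],key=len)); 
    return np.array([ce[i][0]+x0,ce[i][1]+y0]),st[i][4],(cx+x0,cy+y0),ax
green=lambda im:(im[...,1]>im[...,0]+25)&(im[...,1]>im[...,2]+15)
dark=lambda im:im.sum(2)<200
brass=lambda im:(im[...,0]>im[...,2]+40)
red=lambda im:(im[...,0]>im[...,1]+70)&(im[...,0]>im[...,2]+70)
yel=lambda im:(im[...,0]>im[...,2]+90)&(im[...,1]>im[...,2]+90)
G=[blob(s,(385,250,440,284),green),blob(t,(350,300,402,350),green)];print("green",G)
for p,g in ((s,G[0]),(t,G[1])): print(atz(ray(p,g[0]),14).round(1))
print(tri([ray(s,G[0][0]),ray(t,G[1][0])]))
D=[blob(s,(352,310,371,325),dark),blob(t,(222,305,238,321),dark)];print("hole",D)
print(tri([ray(s,D[0][0]),ray(t,D[1][0])]), atz(ray(s,D[0][0]),64),atz(ray(t,D[1][0]),64))
B=[blob(s,(340,310,380,347),brass),blob(t,(215,298,245,330),brass)];print("brass",B, atz(ray(t,B[1][0]),45))
Kn=[blob(s,(362,215,385,235),dark),blob(t,(370,272,395,295),dark)];print("knob",Kn,tri([ray(s,Kn[0][0]),ray(t,Kn[1][0])]))
R=[blob(s,(310,210,340,235),red),blob(t,(320,238,335,262),red)];print("mark",R,tri([ray(s,R[0][0]),ray(t,R[1][0])]))
# plate corners/lid corners in top (crop scale 10/3, offset 300,190)
c=lambda x,y:np.array([300+x*.3-.35,190+y*.3-.35])
for n,q,z in (("plate nl",(165,520),12),("nr",(328,535),12),("fr",(341,368),12),("fl",(177,355),12),("lid fl",(123,347),50),("fr",(410,370),50),("br",(429,125),50),("bl",(146,98),50)): print(n,atz(ray(t,c(*q)),z).round(1))
c=lambda x,y:np.array([250+x*.2-.4,290+y*.2-.4])
c2=lambda x,y:np.array([270+x*.225,190+y*.225])
```

```text
green [(array([410.81799163, 265.36401674]), np.int32(478), (410.8018684387207, 265.34949588775635), (15.641945838928223, 35.87459182739258)), (array([375.08908909, 325.3963964 ]), np.int32(999), (375.08245849609375, 325.3982391357422), (34.481719970703125, 35.0710334777832))]
[ 500.6 -112.2   14. ]
[ 500.7 -117.    14. ]
(array([ 500.88091318, -117.25553225,   11.44940366]), [np.float64(0.36270810567230943), np.float64(0.36270810567229783)])Traceback (most recent call last):
  File "<stdin>", line 16, in <module>
  File "<stdin>", line 5, in blob
    return _wrapfunc(a, 'argmax', axis=axis, out=out, **kwds)
    return bound(*args, **kwds)
ValueError: attempt to get argmax of an empty sequence
```

Run:
```python
from h import *
s=viewer.camera("side");t=viewer.camera("top")
def blob(p,c,f):
    x0,y0,x1,y1=c; im=p["color"][y0:y1,x0:x1].astype(int); m=f(im).astype(np.uint8)
    n,l,st,ce=cv2.connectedComponentsWithStats(m)
    if n<2: print("none",im.sum(2).min()); return np.array([(x0+x1)/2,(y0+y1)/2]),0
    i=1+np.argmax(st[1:,4]); return np.array([ce[i][0]+x0,ce[i][1]+y0]),st[i]
dark=lambda im:im.sum(2)<170
brass=lambda im:(im[...,0]>im[...,2]+40)
red=lambda im:(im[...,0]>im[...,1]+70)&(im[...,0]>im[...,2]+70)
D=[blob(s,(352,310,371,325),dark),blob(t,(222,305,238,321),dark)];print("hole",D)
print(tri([ray(s,D[0][0]),ray(t,D[1][0])]), atz(ray(s,D[0][0]),64),atz(ray(t,D[1][0]),64))
B=[blob(s,(340,310,380,347),brass),blob(t,(215,298,245,330),brass)];print("brass",B, atz(ray(t,B[1][0]),45))
Kn=[blob(s,(362,215,385,235),dark),blob(t,(370,272,395,295),dark)];print("knob",Kn,tri([ray(s,Kn[0][0]),ray(t,Kn[1][0])]))
R=[blob(s,(310,210,340,235),red),blob(t,(320,238,335,262),red)];print("mark",R,tri([ray(s,R[0][0]),ray(t,R[1][0])]))
c=lambda x,y:np.array([300+x*.3-.35,190+y*.3-.35])
for n,q,z in (("plate nl",(165,520),12),("nr",(328,535),12),("fr",(341,368),12),("fl",(177,355),12),("lid fl",(123,347),50),("fr",(410,370),50),("br",(429,125),50),("bl",(146,98),50)): print(n,atz(ray(t,c(*q)),z).round(1))
im=t["color"][292:336,208:252,::-1]; cv2.imwrite("pics/ft.png",cv2.resize(im,None,fx=13,fy=13,interpolation=cv2.INTER_CUBIC))
```

```text
none 200
hole [(array([361.77777778, 317.        ]), array([ 5,  5, 11,  5, 45], dtype=int32)), (array([230., 313.]), 0)]
(array([532.56128294, 164.00204539,  58.02300798]), [np.float64(0.005758000513369363), np.float64(0.005758000513214346)]) [530.50309878 173.03734367  64.        ] [532.70049237 162.87397601  64.        ]
brass [(array([360.29774614, 325.37959668]), array([  0,   0,  40,  34, 843], dtype=int32)), (array([229.66472303, 313.76093294]), array([  3,   5,  23,  23, 343], dtype=int32))] [530.82203742 167.12767558  45.        ]
knob [(array([373.61151079, 226.64748201]), array([  5,   5,  14,  14, 139], dtype=int32)), (array([376. , 282.5]), array([6, 8, 1, 6, 6], dtype=int32))] (array([ 581.10176122, -112.8922681 ,   86.13373938]), [np.float64(2.4434593595213046), np.float64(2.443459359521439)])
mark [(array([331.32352941, 219.35294118]), array([18,  6,  8,  8, 34], dtype=int32)), (array([327.96428571, 249.75      ]), array([ 5,  5,  7, 14, 84], dtype=int32))] (array([640.0240949 , -24.16257138, 129.23651403]), [np.float64(1.8307936190708964), np.float64(1.8307936190708736)])
plate nl [461.9 -64.2  12. ]
nr [ 450.1 -161.7   12. ]
fr [ 549.6 -173.2   12. ]
fl [560.  -74.2  12. ]
lid fl [565.  -40.2  50. ]
fr [ 547.4 -206.6   50. ]
br [ 690.9 -224.9   50. ]
bl [710.4 -57.7  50. ]
```

View pics/ft.png

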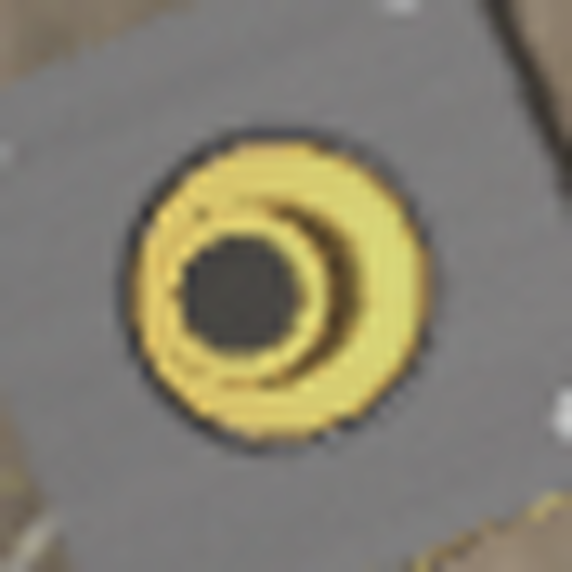

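Run:
```python
from h import *
st=env.observe(); M=Ro.from_quat(st["ee_rot"]).as_matrix(); print(M.round(3),st["time_s"])
s=viewer.camera("side");t=viewer.camera("top")
hub=(226.2-.1,314.1); fl=(229.15,313.75)
print("hub top",atz(ray(t,hub),64),"flange",atz(ray(t,fl),36), "side hub", atz(ray(s,(361.6,316.6)),64))
print(tri([ray(s,(361.6,316.6)),ray(t,hub)]))
print("knob",tri([ray(s,(373.6,226.6)),ray(t,(383.6,284.1))]))
print("mark",tri([ray(s,(328.8,222.7)),ray(t,(328,249.7))]))
```

```text
[[-0.     0.434  0.901]
 [ 0.     0.901 -0.434]
 [-1.     0.    -0.   ]] 2.6
hub top [530.74668878 170.33365532  64.        ] flange [530.64369505 169.84840234  36.        ] side hub [531.01818952 172.06093578  64.        ]
(array([531.0311633 , 170.58591223,  63.06408624]), [np.float64(0.31474109826928437), np.float64(0.3147410982694135)])
knob (array([ 580.98380566, -127.18909794,   80.2175007 ]), [np.float64(0.6281454925053354), np.float64(0.6281454925051134)])
mark (array([642.73001364, -23.954616  , 122.1856794 ]), [np.float64(0.053853590074925295), np.float64(0.05385359007487427)])
```

Triangulation gives the ferrule hub top at (531, 170, 63–64), which matches the die (34 mm) plus 30 mm. The pad is at (501, -117) and the knob at (581, -127, 80). Next I move above the ferrule, turned square to the lamp (yaw about -6.2°).

>>> drive_tool(
  deltas=[
    [1,4,-11,40,-2],
    [1,8,-23,81,-4],
    [1,13,-35,121,-6],
    [1,18,-46,162,-8],
    [1,22,-58,202,-10],
    [1,27,-70,243,-12],
    [1,31,-81,283,-14],
    [1,36,-93,324,-16],
    [1,40,-104,364,-18],
    [1,45,-116,404,-19.5],
  ],
  squeeze=40,
)

```text
time_s: 3.7
position: [531.9, 169.3, 149.8]
ee_rot: [0.038, 0.706, -0.038, 0.706]
contact_force: [-0.4, -0.0, 1.2]
gripper_width: 1.001
```

>>> drive_tool(
  deltas=[
    [1,0,0,0,0],
    [1,0,0,0,0],
  ],
)

```text
time_s: 3.9
position: [530.7, 170.1, 149.4]
ee_rot: [0.039, 0.706, -0.039, 0.706]
contact_force: [0.3, -0.1, 0.5]
gripper_width: 1.0
```

Run:
```python
from h import *
st=env.observe(); print(st["position"],Ro.from_quat(st["ee_rot"]).as_matrix().round(3))
p=viewer.camera("wrist"); save(p,"w1")
print(viewer.mark_of("ferrule",p), [ (b["bbox"],b["p"]) for b in viewer.boxes_of("ferrule",p)])
print("exp hub top",proj(p,(530.7,170.1,64),st),"flange",proj(p,(530.7,170.1,36),st))
```

```text
[530.73775032 170.07169257 149.41304236] [[-0.001  0.11   0.994]
 [-0.     0.994 -0.11 ]
 [-1.    -0.    -0.001]]
[{'xy': [321.6, 215.1], 'p': 0.94}, {'xy': [207.0, 225.6], 'p': 0.71}, {'xy': [377.1, 304.6], 'p': 0.64}] [([360.9, 294.3, 392.6, 331.6], 0.95), ([189.9, 209.6, 222.4, 241.9], 0.77), ([0.6, 160.9, 131.4, 422.8], 0.67), ([297.4, 187.8, 346.9, 241.2], 0.56)]
exp hub top [317.75647119 227.54298538] flange [317.79193021 218.54866298]
```

View pics/w1.png

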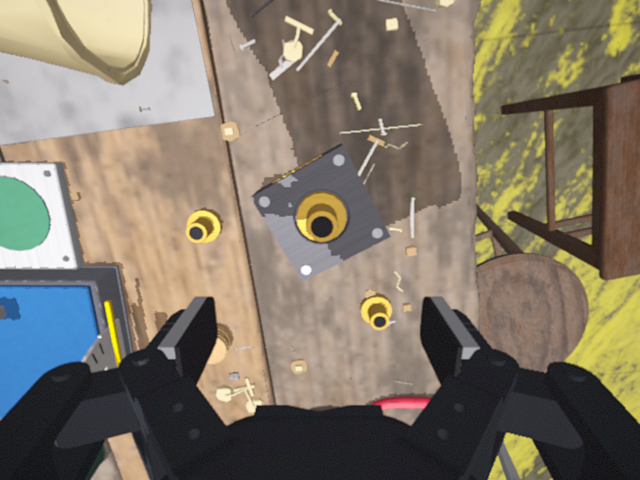

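The wrist view shows the die's ferrule at (322,220), with its hub hole at (322,227) where I expected (318,227). That is about 3 mm towards +y. The look-alikes at (203,228) and (377,310) are smaller, with flanges about 32 px against 50 px. I lower with a +2 mm shift in y.

>>> drive_tool(
  deltas=[
    [1,40,2,0,0],
    [1,75,2,0,0],
    [1,95,2,0,0],
    [1,105,2,0,0],
    [1,110,2,0,0],
    [1,110,2,0,0],
    [0.5,110,2,0,0],
    [0.4,110,2,0,0],
  ],
)

```text
time_s: 4.85
position: [531.5, 172.9, 40.8]
ee_rot: [0.039, 0.706, -0.038, 0.707]
contact_force: [-0.8, 0.0, -0.5]
gripper_width: 0.689
```

Run:
```python
from h import *
st=env.observe(); print(st["position"],st["contact_force"],st["gripper_width"])
p=viewer.camera("wrist"); save(p,"w2"); save(viewer.camera("side"),"s2")
```

```text
[531.49449092 172.94375729  40.84106902] [-0.84547963  0.03034179 -0.53738772] 0.6889821051615685
```

View pics/w2.png

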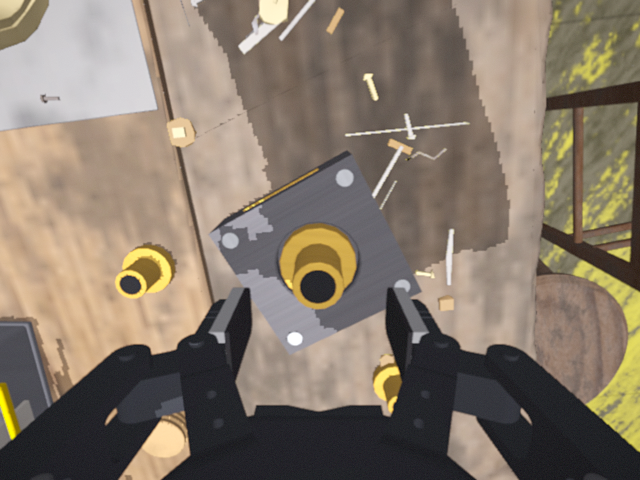

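View pics/s2.png

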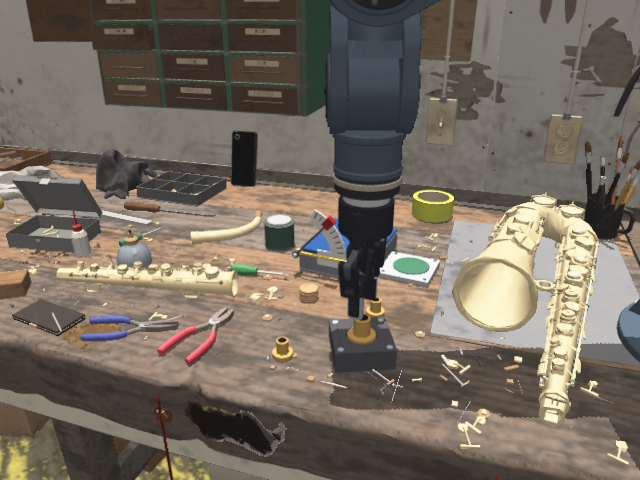

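Run:
```python
from h import *
st=env.observe(); P=st["position"]; M=Ro.from_quat(st["ee_rot"]).as_matrix()
p=viewer.camera("wrist"); s=viewer.camera("side")
for n,d in (("tcp",(0,0,0)),("gp",(-19,0,0)),("yL",(-9,-30,0)),("yR",(-9,30,0)),("z+11",(-9,-30,11))):
    X=P+M@np.array(d); print(n,X.round(),proj(p,X,st).round(1),proj(s,X).round(1))
print(proj(p,(530.7,172,64),st),proj(s,(530.7,172,64)),proj(p,(530.7,172,36),st),proj(s,(530.7,172,36)))
im=s["color"][230:380,300:420,::-1]; cv2.imwrite("pics/s2c.png",cv2.resize(im,None,fx=4,fy=4))
```

```text
tcp [531. 173.  41.] [317.5 270.5] [360.8 330. ]
gp [531. 173.  60.] [317.5 285.6] [361.2 319.4]
yL [528. 143.  49.] [260.3 277.2] [367.8 315.1]
yR [535. 203.  50.] [374.7 277.4] [353.8 335.6]
z+11 [539. 142.  49.] [261.3 296.2] [361.1 313.5]
[315.68778989 288.77784801] [361.81802377 316.61426718] [315.99367403 266.57660264] [361.2156396  332.29130459]
```

View pics/s2c.png

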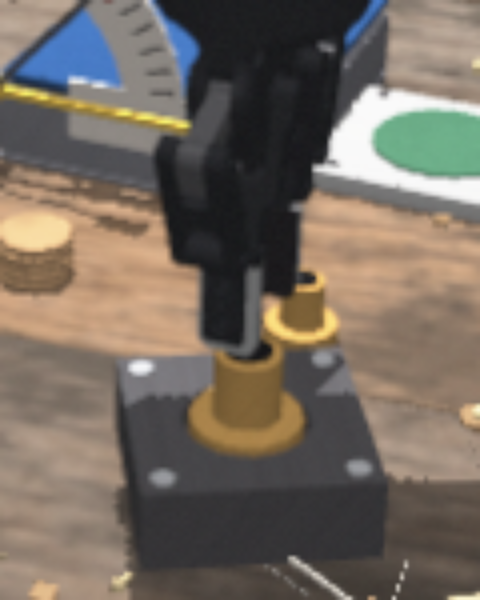

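The tips show higher than the TCP maths predicts: about row 318 in the side view, expected about 336. I close a little more (still wider than the hub) and re-check before committing.

>>> drive_tool(
  deltas=[
    [0.4,0,0,0,0],
    [0.4,0,0,0,0],
    [0.4,0,0,0,0],
    [0.4,0,0,0,0],
  ],
)

```text
time_s: 5.45
position: [530.8, 172.6, 39.8]
ee_rot: [0.038, 0.706, -0.038, 0.706]
contact_force: [-0.4, 0.6, 0.1]
gripper_width: 0.401
```

Run:
```python
from h import *
st=env.observe(); P=st["position"]; M=Ro.from_quat(st["ee_rot"]).as_matrix(); print(P,st["gripper_width"])
p=viewer.camera("wrist"); s=viewer.camera("side")
save(p,"w3")
im=s["color"][230:380,300:420,::-1]; cv2.imwrite("pics/s3c.png",cv2.resize(im,None,fx=4,fy=4))
for n,d in (("yL",(0,-17,0)),("yR",(0,17,0))):
    X=P+M@np.array(d); print(n,X.round(),proj(p,X,st).round(1),((proj(s,X)-[300,230])*4).round(1))
```

```text
[530.77226741 172.61985808  39.75404443] 0.40127271002972476
yL [529. 156.  40.] [286.6 270.5] [260.  378.6]
yR [533. 190.  40.] [348.5 270.6] [228.6 425.6]
```

View pics/s3c.png

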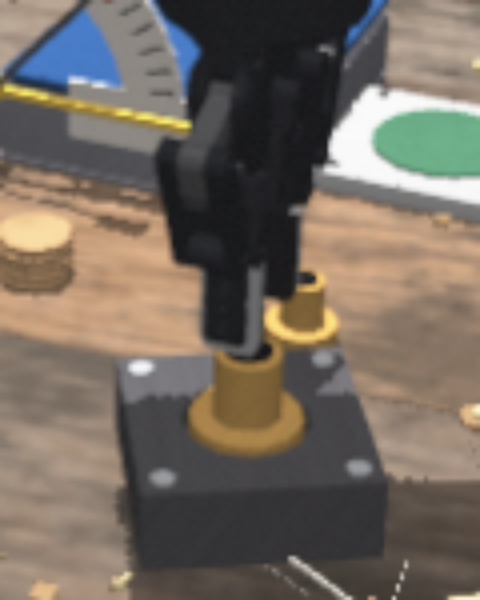

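View pics/w3.png

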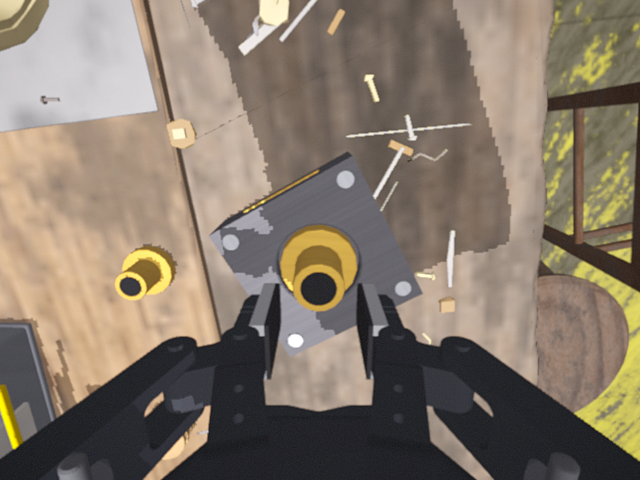

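Run:
```python
from h import *
st=env.observe(); P=st["position"]; M=Ro.from_quat(st["ee_rot"]).as_matrix()
p=viewer.camera("wrist"); s=viewer.camera("side")
for w in ((362,285),(372,285),(384,285)):
  for c in ((205,345),(245,353)):
    X,e=tri([ray(p,w,st),ray(s,(300+c[0]/4,230+c[1]/4))]); print(w,c,X.round(1),np.round(e,1),(M.T@(X-P)).round(1))
a=p["color"][220:420,220:420,::-1]; cv2.imwrite("pics/w3c.png",cv2.resize(a,None,fx=3,fy=3))
```

```text
(362, 285) (205, 345) [534.8 193.3  72. ] [7.6 7.6] [-32.3  21.    1.7]
(362, 285) (245, 353) [525.9 193.3  74.7] [0.8 0.8] [-34.9  20.   -7.1]
(372, 285) (205, 345) [533.8 197.6  74.9] [7.5 7.5] [-35.1  25.2   0.3]
(372, 285) (245, 353) [525.  197.4  77.5] [0.7 0.7] [-37.7  24.   -8.4]
(384, 285) (205, 345) [532.7 202.6  78.2] [7.4 7.4] [-38.4  30.   -1.4]
(384, 285) (245, 353) [524.  202.2  80.7] [0.7 0.7] [-40.9  28.6 -10. ]
```

View pics/w3c.png

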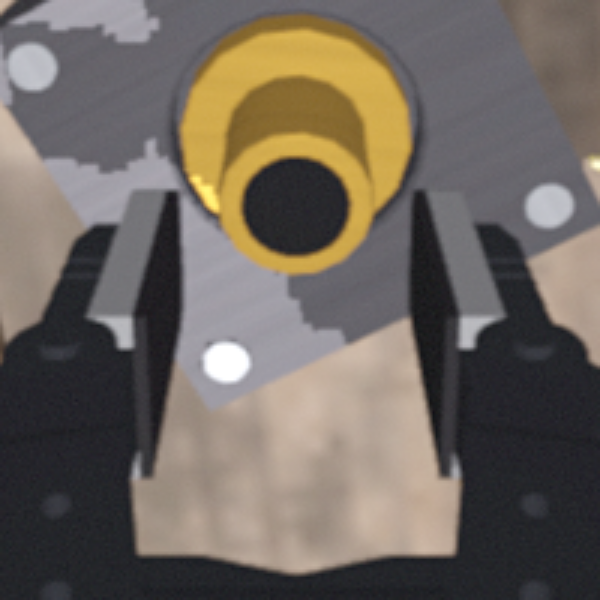

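Both views put the visible finger tips about 35 mm behind the stated TCP. A cheap test is to close here with a light grip. If it stops at about 0.31, the hub is between the pads. If it shuts, the pads are above the hub.

>>> drive_tool(
  deltas=[
    [0.2,0,0,0,0],
    [0.2,0,0,0,0],
    [0.2,0,0,0,0],
    [0.2,0,0,0,0],
  ],
  squeeze=20,
)

```text
time_s: 6.05
position: [530.8, 172.7, 39.8]
ee_rot: [0.038, 0.706, -0.038, 0.706]
contact_force: [-0.0, -0.1, 0.2]
gripper_width: 0.199
```

Run:
```python
from h import *
p=viewer.camera("wrist"); s=viewer.camera("side")
a=p["color"][220:420,220:420,::-1]; b=s["color"][270:370,320:400,::-1]
cv2.imwrite("pics/w4c.png",np.hstack([cv2.resize(a,(400,500)),cv2.resize(b,(400,500),interpolation=cv2.INTER_CUBIC)]))
```

```text
(no output)
```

View pics/w4c.png

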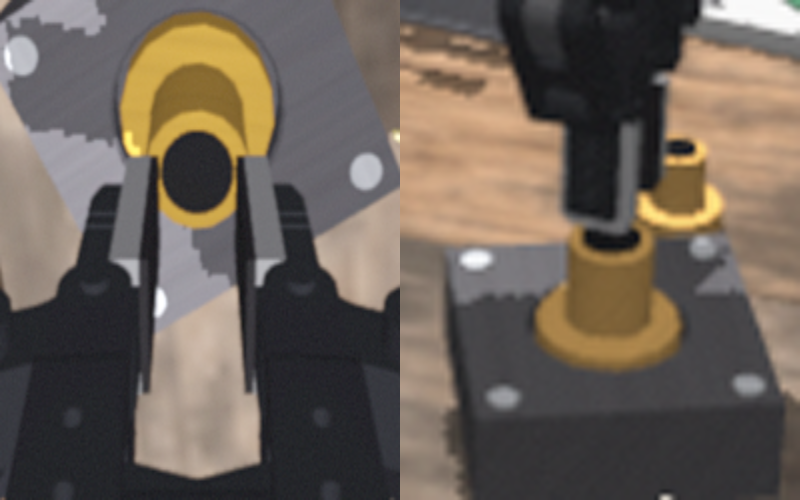

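Run:
```python
from h import *
s=viewer.camera("side")
for c in ((360,314.8),(353.2,313.5),(364.8,316.5)):
  o,v=ray(s,c)
  for y in (181,184,190): print(c,y,(o+v*(y-o[1])/v[1]).round(1))
```

```text
(360, 314.8) 181 [531.5 181.   72.5]
(360, 314.8) 184 [530.8 184.   74.5]
(360, 314.8) 190 [529.4 190.   78.4]
(353.2, 313.5) 181 [541.8 181.   72.8]
(353.2, 313.5) 184 [541.  184.   74.7]
(353.2, 313.5) 190 [539.6 190.   78.7]
(364.8, 316.5) 181 [524.2 181.   71. ]
(364.8, 316.5) 184 [523.5 184.   73. ]
(364.8, 316.5) 190 [522.2 190.   76.9]
```

Confirmed: the pads are 0.2 open above the hub with no contact, so the real tips sit about 33 mm behind the reported TCP. They are centred on the hub. I reopen and descend about 30 mm with force checks.

>>> drive_tool(
  deltas=[
    [0.5,0,0,0,0],
    [0.5,0,0,0,0],
    [0.5,0,0,0,0],
    [0.5,8,0,0,0],
    [0.5,16,0,0,0],
    [0.5,22,0,0,0],
    [0.5,22,0,0,0],
  ],
)

```text
time_s: 6.9
position: [529.9, 172.4, 16.5]
ee_rot: [0.038, 0.707, -0.039, 0.705]
contact_force: [-0.2, -0.0, 0.8]
gripper_width: 0.501
```

```bash
cat > look.py <<'E'
import sys
from h import *
n=sys.argv[1]; st=env.observe(); print(st["time_s"],st["position"].round(1),st["contact_force"].round(2),round(st["gripper_width"],3))
p=viewer.camera("wrist"); s=viewer.camera("side")
x0,y0,x1,y1=map(int,sys.argv[2:6]) if len(sys.argv)>5 else (320,270,400,370)
cv2.imwrite(f"pics/{n}.png",np.hstack([cv2.resize(p["color"][200:440,200:440,::-1],(400,400)),cv2.resize(s["color"][y0:y1,x0:x1,::-1],(400,400),interpolation=cv2.INTER_CUBIC)]))
E
python3 look.py w5
```

```text
6.9 [529.9 172.4  16.5] [-0.22 -0.01  0.8 ] 0.501
```

View pics/w5.png

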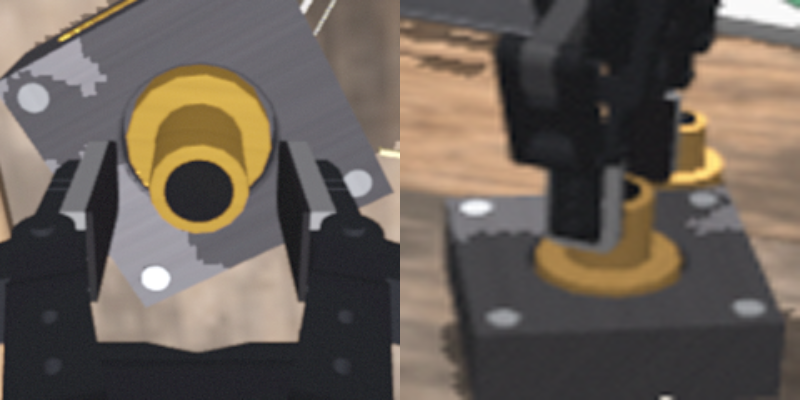

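>>> drive_tool(
  deltas=[
    [0.5,5,0,0,0],
    [0.5,5,0,0,0],
    [0.25,5,0,0,0],
    [0.15,5,0,0,0],
    [0.15,5,0,0,0],
    [0.15,5,0,0,0],
    [0.15,5,0,0,0],
  ],
  squeeze=40,
)

```text
time_s: 7.7
position: [530.9, 172.7, 13.0]
ee_rot: [0.038, 0.706, -0.038, 0.706]
contact_force: [-0.6, -1.6, 4.9]
gripper_width: 0.284
```

```bash
python3 look.py w6
```

```text
7.7 [530.9 172.7  13. ] [-0.63 -1.58  4.88] 0.284
```

View pics/w6.png

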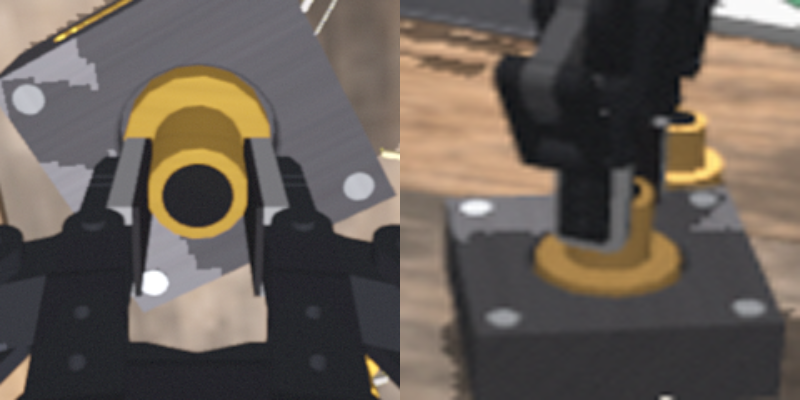

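Gripped at 0.284 (about 24 mm) and the hub is between the pads. Now I lift.

>>> drive_tool(
  deltas=[
    [0.15,-4,0,0,0],
    [0.15,-12,0,0,0],
    [0.15,-25,0,0,0],
    [0.15,-45,0,0,0],
    [0.15,-65,0,0,0],
    [0.15,-80,0,0,0],
    [0.15,-90,0,0,0],
    [0.15,-90,0,0,0],
  ],
)

```text
time_s: 8.6
position: [531.7, 173.0, 104.6]
ee_rot: [0.039, 0.705, -0.038, 0.707]
contact_force: [0.0, 0.3, -0.9]
gripper_width: 0.281
```

```bash
python3 look.py w7 300 200 400 300
```

```text
8.6 [531.7 173.  104.6] [ 0.03  0.25 -0.89] 0.281
```

View pics/w7.png

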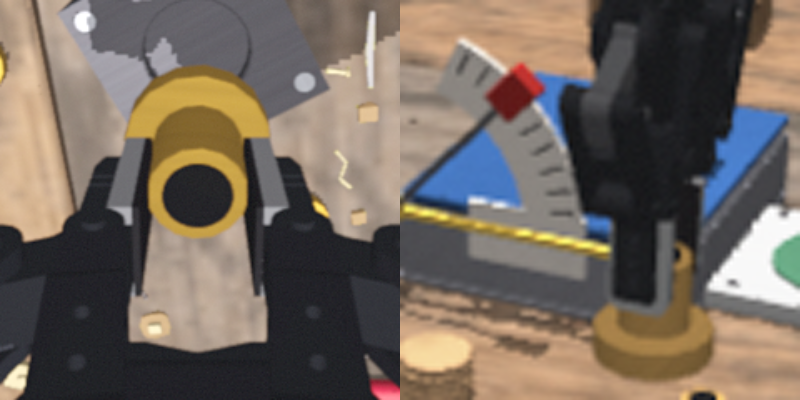

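The ferrule is out and firmly held. I move sideways over the pad at this height.

>>> drive_tool(
  deltas=[
    [0.15,0,-15,0,0],
    [0.15,0,-45,0,0],
    [0.15,0,-85,0,0],
    [0.15,0,-125,0,0],
    [0.15,0,-165,0,0],
    [0.15,0,-205,0,1],
    [0.15,0,-240,0,1],
    [0.15,0,-268,1,1],
    [0.15,0,-285,1,1],
    [0.15,0,-292,1,1],
  ],
)

```text
time_s: 9.7
position: [499.1, -119.6, 102.2]
ee_rot: [0.045, 0.706, -0.045, 0.705]
contact_force: [0.8, 0.9, -0.3]
gripper_width: 0.285
```

>>> drive_tool(
  deltas=[
    [0.15,0,0,0,0],
    [0.15,30,0,0,0],
    [0.15,55,0,0,0],
    [0.15,55,0,0,0],
    [0.15,55,0,0,0],
  ],
)

```text
time_s: 10.2
position: [500.0, -117.0, 48.2]
ee_rot: [0.044, 0.706, -0.044, 0.705]
contact_force: [0.6, 0.1, -0.2]
gripper_width: 0.282
```

Run:
```python
from h import *
st=env.observe(); P=st["position"]; M=Ro.from_quat(st["ee_rot"]).as_matrix(); print(st["time_s"],P,st["contact_force"],M.round(3))
p=viewer.camera("wrist"); s=viewer.camera("side"); t=viewer.camera("top"); save(p,"w8")
cv2.imwrite("pics/s8.png",np.hstack([cv2.resize(q["color"][y0:y0+100,x0:x0+100,::-1],(400,400),interpolation=cv2.INTER_CUBIC) for q,x0,y0 in ((s,360,200),(t,325,270))]))
print("w pad",proj(p,(500.9,-117.3,14),st),"side",proj(s,(500.9,-117.3,14)), "tcp xy underside in side", proj(s,(P[0],P[1],60)))
```

```text
10.2 [ 500.00059506 -117.01147166   48.15931916] [ 0.61145265  0.08690008 -0.19485092] [[-0.001  0.125  0.992]
 [ 0.     0.992 -0.125]
 [-1.     0.    -0.001]]
w pad [317.34917718 250.98595971] side [411.0891924  264.20601822] tcp xy underside in side [413.20480798 243.23143458]
```

View pics/w8.png

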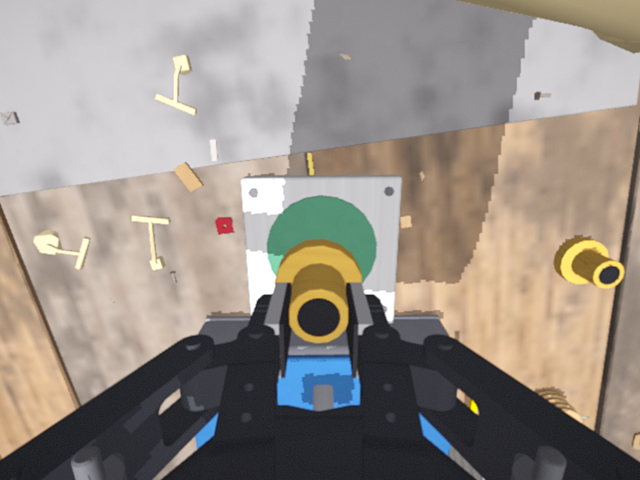

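View pics/s8.png

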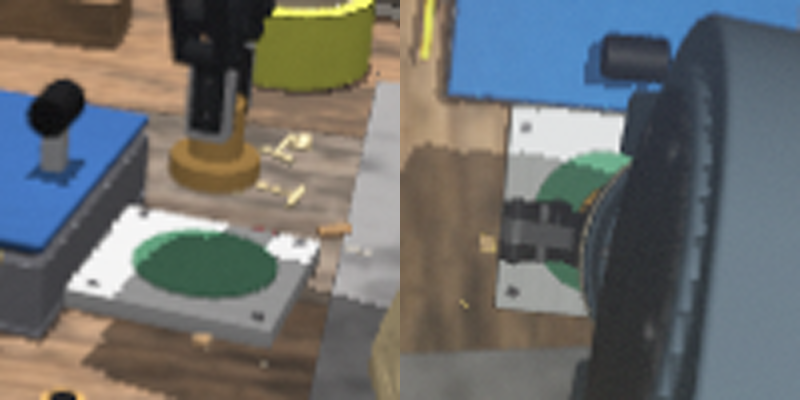

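Run:
```python
from h import *
from scipy.optimize import minimize
st=env.observe(); P=st["position"]; M=Ro.from_quat(st["ee_rot"]).as_matrix()
p=viewer.camera("wrist"); im=p["color"].astype(int)
m=(im[...,1]>im[...,0]+25)&(im[...,1]>im[...,2]+10)
ys,xs=np.nonzero(m[180:300,255:390]); print(xs.min()+255,xs.max()+255,ys.min()+180)
pts=[]
for r in range(196,262,3):
    c=np.nonzero(m[r,255:390])[0]
    if len(c)>3: pts+= [(c.min()+255-.5,r),(c.max()+255+.5,r)]
W=np.array([atz(ray(p,q,st),14) for q in pts])[:,:2]
f=lambda x:np.sum(np.abs(np.hypot(*(W-x[:2]).T)-36))
r=minimize(f,[500,-117],method="Nelder-Mead");print("pad centre wrist",r.x,r.fun/len(W))
d=M.T@np.array([r.x[0]-P[0],r.x[1]-P[1],0]);print("tool shift",d)
```

```text
268 376 194
pad centre wrist [ 501.85536125 -114.94467076] 0.5496215006826944
tool shift [2.52785997e-04 2.73803485e+00 3.74815683e-01]
```

>>> drive_tool(
  deltas=[
    [0.15,12,2,0,0],
    [0.15,25,2,0,0],
    [0.15,35,2,0,0],
    [0.15,40,2,0,0],
    [0.15,42,2,0,0],
    [0.15,43,2,0,0],
    [0.15,43,2,0,0],
  ],
)

```text
time_s: 11.1
position: [500.7, -115.8, 5.0]
ee_rot: [0.044, 0.706, -0.045, 0.706]
contact_force: [0.5, -1.0, -1.4]
gripper_width: 0.285
```

```bash
python3 look.py w9 370 210 450 290
```

```text
11.1 [ 500.7 -115.8    5. ] [ 0.48 -1.02 -1.36] 0.285
```

View pics/w9.png

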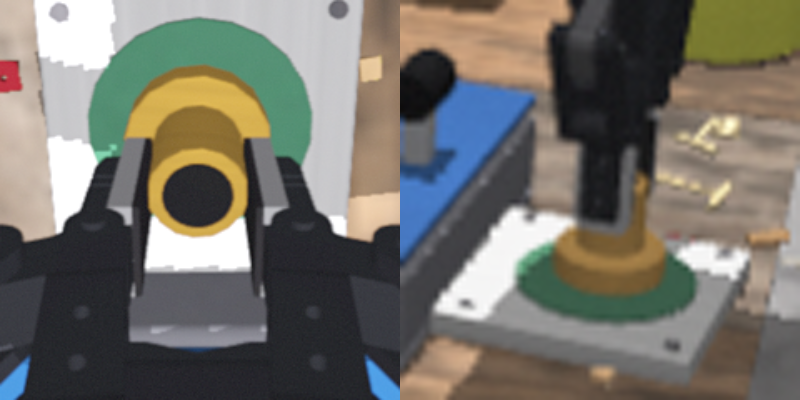

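>>> drive_tool(
  deltas=[
    [0.15,1,0,0,0],
    [0.15,2,0,0,0],
    [0.15,2,0,0,0],
  ],
)

```text
time_s: 11.5
position: [500.7, -115.8, 3.0]
ee_rot: [0.044, 0.706, -0.045, 0.706]
contact_force: [-1.7, -0.1, 3.0]
gripper_width: 0.285
```

>>> drive_tool(
  deltas=[
    [0.15,0.5,0,0,0],
    [0.15,1,0,0,0],
    [0.15,1,0,0,0],
  ],
)

```text
time_s: 11.8
position: [500.8, -115.8, 2.9]
ee_rot: [0.044, 0.705, -0.045, 0.706]
contact_force: [-7.1, 2.0, 21.7]
gripper_width: 0.287
```

The ferrule has seated: contact at TCP z = 3, as predicted. I relieve the push and open.

>>> drive_tool(
  deltas=[
    [0.15,-0.8,0,0,0],
    [0.15,-0.8,0,0,0],
    [0.33,-0.8,0,0,0],
    [0.4,-0.8,0,0,0],
    [0.5,-0.8,0,0,0],
    [0.6,-0.8,0,0,0],
    [0.6,-0.8,0,0,0],
  ],
)

```text
time_s: 12.5
position: [500.4, -115.7, 2.5]
ee_rot: [0.045, 0.706, -0.044, 0.706]
contact_force: [-0.3, -0.9, -0.0]
gripper_width: 0.594
```

```bash
python3 look.py w10 370 210 450 290
```

```text
12.5 [ 500.4 -115.7    2.5] [-0.26 -0.91 -0.05] 0.594
```

View pics/w10.png

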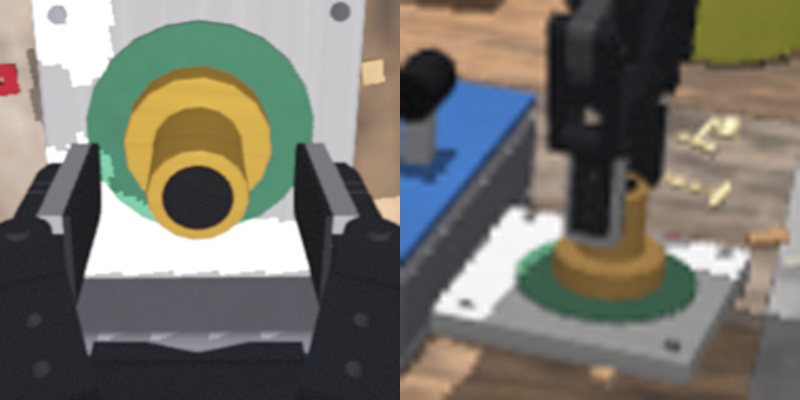

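The ferrule stands upright and near the middle of the pad, and it is free. I rise straight up, then move over the knob and look.

>>> drive_tool(
  deltas=[
    [0.6,-8,0,0,0],
    [0.6,-25,0,0,0],
    [0.6,-50,0,0,0],
    [0.6,-80,0,0,0],
    [0.6,-110,0,0,0],
    [0.6,-125,0,15,0],
    [0.6,-125,0,40,0],
    [0.6,-125,0,65,0],
    [0.6,-125,-1,80,0],
    [0.6,-125,-1,80,0],
  ],
)

```text
time_s: 13.6
position: [580.9, -127.0, 127.6]
ee_rot: [0.044, 0.706, -0.044, 0.706]
contact_force: [-0.0, 0.2, -0.2]
gripper_width: 0.603
```

Run:
```python
from h import *
st=env.observe(); P=st["position"]; M=Ro.from_quat(st["ee_rot"]).as_matrix(); print(st["time_s"],P)
p=viewer.camera("wrist"); s=viewer.camera("side"); save(p,"w11");save(s,"s11")
k=np.array([581,-127.2,80.5]);print("knob exp",proj(p,k,st),proj(s,k),"tool",M.T@(k-P))
print([(m["xy"],m["p"]) for m in viewer.mark_of("knob",p)])
print("ferrule exp hubtop",proj(p,(500.4,-115.5,54),st),proj(s,(500.4,-115.5,54)))
```

```text
13.6 [ 580.87666935 -126.9751468   127.61345262]
knob exp [317.3508684  243.33950615] [373.91744128 226.47953157] tool [47.11350238 -0.2056948   0.13700364]
[([322.1, 240.1], 0.85)]
ferrule exp hubtop [319.68203155 117.68558832] [412.65322656 246.32026894]
```

View pics/w11.png

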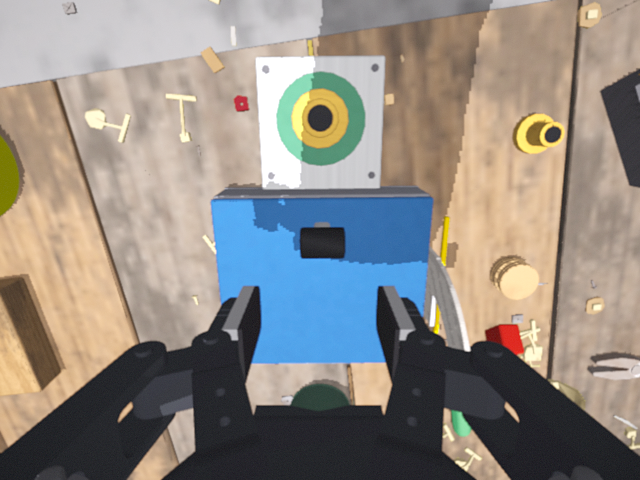

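View pics/s11.png

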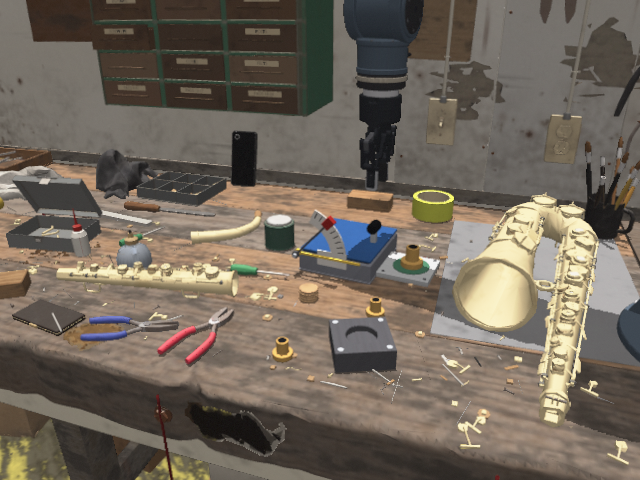

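The ferrule sits concentric in the pad: flange at (320,118), green ring at (321,118). The knob is at (322.5,243), expected (317,243), so I shift y by about 3 mm and descend over it.

>>> drive_tool(
  deltas=[
    [0.6,25,3,0,0],
    [0.6,55,3,0,0],
    [0.6,80,3,0,0],
    [0.6,92,3,0,0],
    [0.6,98,3,0,0],
    [0.6,98,3,0,0],
    [0.6,98,3,0,0],
  ],
)

```text
time_s: 14.45
position: [580.7, -124.0, 30.8]
ee_rot: [0.044, 0.705, -0.045, 0.706]
contact_force: [0.0, 0.3, 0.4]
gripper_width: 0.602
```

```bash
python3 look.py w12 330 190 430 290
```

```text
14.45 [ 580.7 -124.    30.8] [0.04 0.26 0.38] 0.602
```

View pics/w12.png

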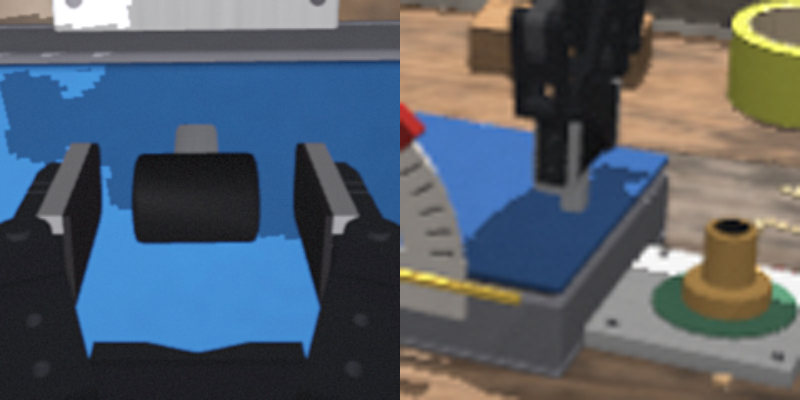

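>>> drive_tool(
  deltas=[
    [0.3,0,0,0,0],
    [0.2,0,0,0,0],
    [0.2,0,0,0,0],
    [0.2,0,0,0,0],
    [0.2,0,0,0,0],
  ],
  squeeze=80,
)

```text
time_s: 15.05
position: [580.4, -124.3, 30.4]
ee_rot: [0.044, 0.705, -0.045, 0.706]
contact_force: [-2.9, -3.4, 6.8]
gripper_width: 0.334
```

```bash
python3 look.py w13 330 190 430 290
python3 - <<'E'
from h import *
import math
s=viewer.camera("side");t=viewer.camera("top")
# mark: estimate
red=lambda im:(im[...,0]>im[...,1]+50)&(im[...,0]>im[...,2]+50)&(im[...,1]<90)
for p,c in ((s,(308,208,342,238)),(t,(318,236,337,264))):
    x0,y0,x1,y1=c; m=red(p["color"][y0:y1,x0:x1].astype(int)); ys,xs=np.nonzero(m); print(xs.mean()+x0,ys.mean()+y0,m.sum(),xs.min()+x0,xs.max()+x0,ys.min()+y0,ys.max()+y0)
u=np.array([.992,-.12,0]);u/=np.linalg.norm(u); st=env.observe()
H=np.array([580.7,-124.2,0])+120*u; H[2]=45
l=np.array([-u[1],u[0],0])
# predicted mark image for angles
for y in (100,118,122):
  for th in (.5,.55,.6,.65,.7,.75,.8):
    X=H+l*y-u*110*math.cos(th)+np.array([0,0,110*math.sin(th)])
    print(y,th,proj(s,X).round(1),proj(t,X).round(1))
E
```

```text
15.05 [ 580.4 -124.3   30.4] [-2.92 -3.42  6.84] 0.334
328.3207547169811 222.37735849056605 106 322 335 216 229
328.0652173913044 249.58695652173913 92 325 331 243 256
100 0.5 [343.4 236. ] [330.1 265.6]
100 0.55 [342.  233.4] [330.3 263.9]
100 0.6 [340.6 230.8] [330.6 262.1]
100 0.65 [339.  228.3] [330.8 260.1]
100 0.7 [337.2 225.8] [331. 258.]
100 0.75 [335.4 223.4] [331.3 255.7]
100 0.8 [333.5 221. ] [331.6 253.4]
118 0.5 [339.5 239.8] [320.3 264.6]
118 0.55 [338.1 237.1] [320.5 262.9]
118 0.6 [336.6 234.5] [320.7 261.1]
118 0.65 [335.  231.9] [320.9 259.1]
118 0.7 [333.3 229.4] [321.1 257. ]
118 0.75 [331.4 226.9] [321.3 254.8]
118 0.8 [329.5 224.6] [321.5 252.4]
122 0.5 [338.7 240.6] [318.2 264.4]
122 0.55 [337.3 238. ] [318.3 262.7]
122 0.6 [335.8 235.3] [318.5 260.9]
122 0.65 [334.1 232.7] [318.7 258.9]
122 0.7 [332.4 230.2] [318.9 256.8]
122 0.75 [330.5 227.7] [319.1 254.5]
122 0.8 [328.6 225.4] [319.3 252.2]
```

View pics/w13.png

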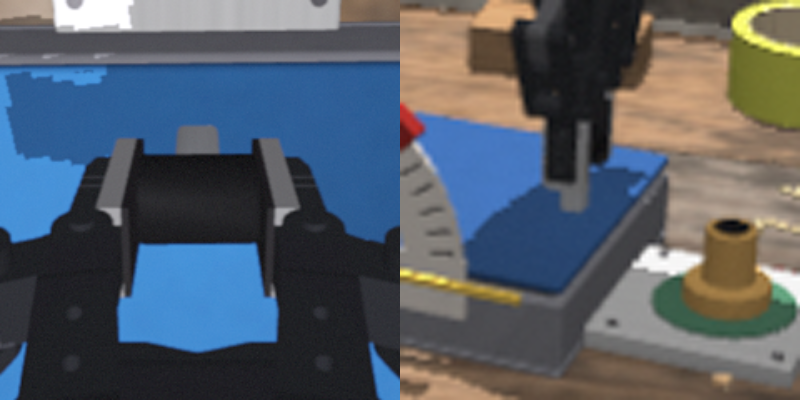

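The knob is held (0.334, about 28–30 mm). The mark triangulates to roughly 0.8 rad. I raise the lid along its arc, first to 0.4.

>>> drive_tool(
  deltas=[
    [0.2,-6,0,2,0],
    [0.2,-12,0,4,0],
    [0.2,-18,0,7,0],
    [0.2,-23,0,10,0],
    [0.2,-29,0,13,0],
    [0.2,-34,0,16,0],
    [0.2,-39,0,20,0],
    [0.2,-44,0,24,0],
    [0.2,-44,0,24,0],
  ],
)

```text
time_s: 16.15
position: [604.1, -127.1, 73.7]
ee_rot: [0.044, 0.706, -0.045, 0.706]
contact_force: [1.9, -4.4, -15.2]
gripper_width: 0.333
```

```bash
python3 look.py w14 280 180 400 300
```

```text
16.15 [ 604.1 -127.1   73.7] [  1.91  -4.45 -15.16] 0.333
```

View pics/w14.png

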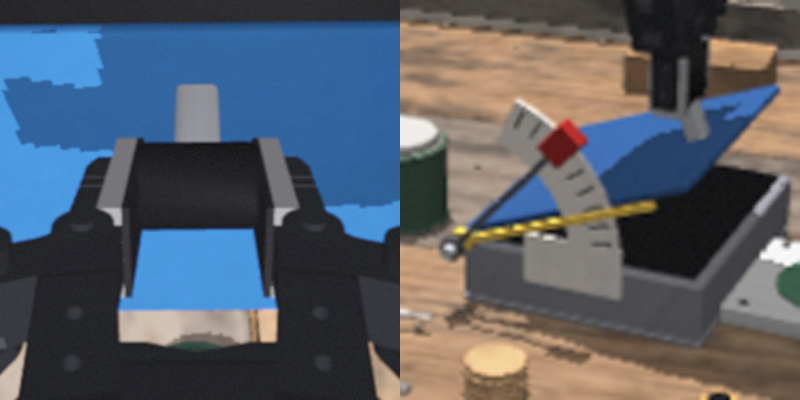

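>>> drive_tool(
  deltas=[
    [0.2,-5,0,4,0],
    [0.2,-9,0,8,0],
    [0.2,-13,0,13,0],
    [0.2,-17,0,18,0],
    [0.2,-21,0,23,0],
    [0.2,-25,0,28,0],
    [0.2,-25,0,28,0],
  ],
)

```text
time_s: 16.95
position: [632.3, -130.3, 98.4]
ee_rot: [0.045, 0.706, -0.044, 0.706]
contact_force: [0.9, -3.2, -24.3]
gripper_width: 0.329
```

```bash
cat > meas.py <<'E'
import sys,math
from h import *
st=env.observe(); print(st["time_s"],st["position"].round(1),st["contact_force"].round(1),round(st["gripper_width"],3))
s=viewer.camera("side");t=viewer.camera("top")
k=sys.argv[1]
cv2.imwrite(f"pics/{k}.png",np.hstack([cv2.resize(s["color"][190:290,280:380,::-1],(400,400),interpolation=cv2.INTER_CUBIC),cv2.resize(t["color"][205:285,300:380,::-1],(400,400),interpolation=cv2.INTER_CUBIC)]))
for p,n in ((s,"s"),(t,"t")):
    for q in ("pointer","mark_mid"): print(n,q,[(np.round(m["xy"],1).tolist(),round(m["p"],2)) for m in viewer.mark_of(q,p)][:2])
E
python3 meas.py m1
```

```text
16.95 [ 632.3 -130.3   98.4] [  0.9  -3.2 -24.3] 0.329
s pointer [([342.2, 227.0], 0.76)]
s mark_mid [([329.4, 220.7], 0.75)]
t pointer [([334.8, 262.4], 0.65)]
t mark_mid [([327.4, 249.7], 0.54)]
```

View pics/m1.png

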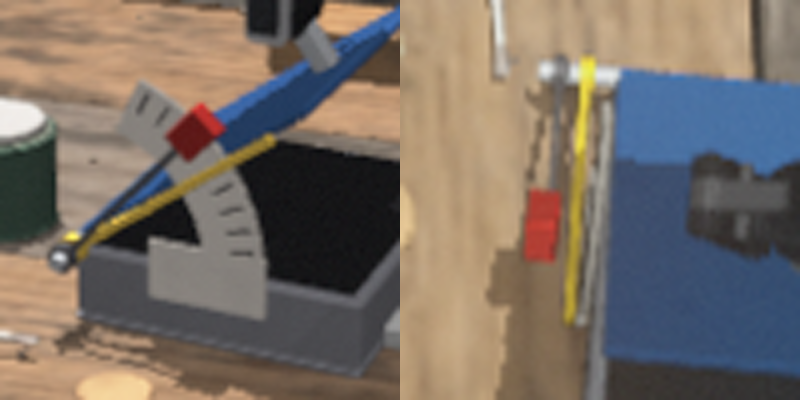

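```bash
cat > ang.py <<'E'
from h import *
import math
s=viewer.camera("side");t=viewer.camera("top")
def go(ps,pb,ms,mb,pt,ptb,mt,mtb):
    T=lambda a,b:tri([ray(s,a),ray(t,b)])
    D={}
    for n,a,b in (("ptip",ps,pt),("pbase",pb,ptb),("mark",ms,mt),("mbase",mb,mtb)):
        X,e=T(a,b); D[n]=X; print(n,X.round(1),np.round(e[0],1))
    for yaw in (-.105,-.12):
        u=np.array([math.cos(yaw),math.sin(yaw),0]); l=np.array([-u[1],u[0],0])
        H=np.array([580.7,-124.2,45])+120*u;H[2]=45
        for tip,base,n in (("ptip","pbase","P"),("mark","mbase","M")):
            def pl(px,Y):
                o,v=ray(s,px); return o+v*((H+l*Y-o)@l)/(v@l)
            a,b=(ps,pb) if n=="P" else (ms,mb)
            for Y in ((96,100,104) if n=="P" else (108,112,116)):
                A=pl(a,Y);B=pl(b,Y); d=A-B; dh=A-H
                print(n,yaw,Y,"2pt",round(math.atan2(d[2],-(d@u)),3),"len",round(np.linalg.norm(d)),"fromH",round(math.atan2(dh[2],-(dh@u)),3),round(math.hypot(dh[2],dh@u)))
E
python3 - <<'E'
from ang import *
c=lambda x,y:(280+x/4-.4,190+y/4-.4); d=lambda x,y:(300+(x-400)/5-.4,205+y/5-.4)
go(c(272,140),c(75,243),c(196,131),c(62,257),d(570,320),d(587,65),d(543,226),d(558,65))
E
```

```text
ptip [609.4 -33.1 119. ] 0.5
pbase [712.7 -45.7  46.5] 1.6
mark [642.8 -24.2 122.7] 0.4
mbase [714.2 -34.1  43.9] 0.7
P -0.105 96 2pt 0.617 len 123 fromH 0.637 126
P -0.105 100 2pt 0.617 len 123 fromH 0.642 128
P -0.105 104 2pt 0.617 len 122 fromH 0.646 131
M -0.105 108 2pt 0.838 len 104 fromH 0.85 105
M -0.105 112 2pt 0.838 len 103 fromH 0.849 107
M -0.105 116 2pt 0.838 len 103 fromH 0.848 110
P -0.12 96 2pt 0.619 len 124 fromH 0.63 127
P -0.12 100 2pt 0.619 len 124 fromH 0.635 129
P -0.12 104 2pt 0.619 len 123 fromH 0.639 132
M -0.12 108 2pt 0.838 len 105 fromH 0.838 105
M -0.12 112 2pt 0.838 len 104 fromH 0.837 108
M -0.12 116 2pt 0.838 len 104 fromH 0.837 110
```

Side-view geometry gives the pointer at about 0.63 and the mark at about 0.84. The force shows I'm pulling about 20 N radially outward. The next move of about 0.2 rad adds a slight inward correction.

>>> drive_tool(
  deltas=[
    [0.2,-2,0,4,0],
    [0.2,-4,0,8,0],
    [0.2,-6,0,12,0],
    [0.2,-8,0,16,0],
    [0.2,-10,0,20,0],
    [0.2,-11,0,22,0],
    [0.2,-11,0,22,0],
  ],
)

```text
time_s: 18.05
position: [653.7, -132.9, 109.3]
ee_rot: [0.044, 0.706, -0.044, 0.705]
contact_force: [-2.8, -0.1, -25.4]
gripper_width: 0.329
```

```bash
python3 meas.py m2
```

```text
18.05 [ 653.7 -132.9  109.3] [ -2.8  -0.1 -25.4] 0.329
s pointer []
s mark_mid [([331.7, 217.9], 0.79)]
t pointer [([336.0, 254.9], 0.86)]
t mark_mid [([327.5, 250.2], 0.62), ([374.2, 325.9], 0.6)]
```

View pics/m2.png

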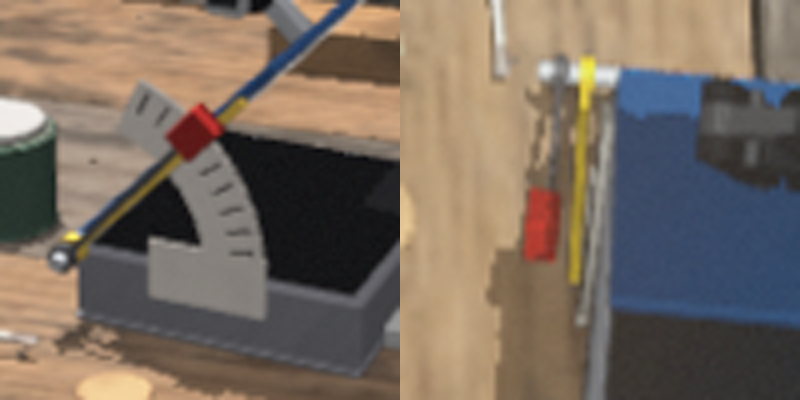

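Run:
```python
from ang import *
c=lambda x,y:(280+x/4-.4,190+y/4-.4); d=lambda x,y:(300+(x-400)/5-.4,205+y/5-.4)
go(c(243,100),c(75,245),c(196,131),c(62,257),d(575,280),d(587,65),d(543,224),d(558,65))
# predicted block outlines in side & top for candidate mark angles, pointer end
im=np.vstack([cv2.resize(s["color"][205:245,305:355,::-1],(800,600)[:2] if 0 else (600,480),interpolation=cv2.INTER_CUBIC)])
cv2.imwrite("pics/m2c.png",im)
```

```text
ptip [622.9 -34.4 136.3] 1.3
pbase [712.8 -45.8  45.3] 1.7
mark [643.2 -24.3 122.7] 0.1
mbase [714.2 -34.1  43.9] 0.7
P -0.105 96 2pt 0.804 len 124 fromH 0.814 127
P -0.105 100 2pt 0.804 len 124 fromH 0.815 129
P -0.105 104 2pt 0.804 len 123 fromH 0.815 131
M -0.105 108 2pt 0.838 len 104 fromH 0.85 105
M -0.105 112 2pt 0.838 len 103 fromH 0.849 107
M -0.105 116 2pt 0.838 len 103 fromH 0.848 110
P -0.12 96 2pt 0.804 len 125 fromH 0.806 127
P -0.12 100 2pt 0.804 len 125 fromH 0.806 130
P -0.12 104 2pt 0.804 len 124 fromH 0.806 132
M -0.12 108 2pt 0.838 len 105 fromH 0.838 105
M -0.12 112 2pt 0.838 len 104 fromH 0.837 108
M -0.12 116 2pt 0.838 len 104 fromH 0.837 110
```

View pics/m2c.png

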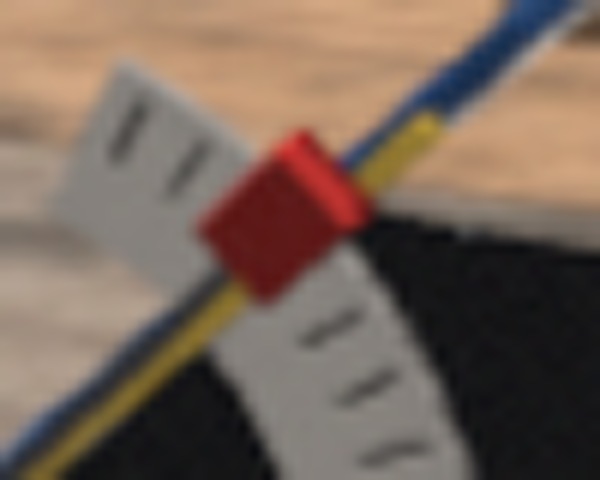

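Run:
```python
from h import *
import math
from scipy.optimize import least_squares
s=viewer.camera("side")
C=[(200,228),(287,148),(347,230),(265,302)]; C=[(305+x/12-.46,205+y/12-.46) for x,y in C]
for yaw in (-.105,-.12):
  for w,hh in ((6,8.5),(8.5,6)):
    u=np.array([math.cos(yaw),math.sin(yaw),0]);l=np.array([-u[1],u[0],0]);H=np.array([580.7,-124.2,45])+120*u;H[2]=45
    def f(x,full=False):
        th,Y,R=x; r=-u*math.cos(th)+np.array([0,0,math.sin(th)]); tg=u*math.sin(th)+np.array([0,0,math.cos(th)])
        pts=[H+l*Y+r*(R-w)+tg*hh,H+l*Y+r*(R+w)+tg*hh,H+l*Y+r*(R+w)-tg*hh,H+l*Y+r*(R-w)-tg*hh]
        return (np.array([proj(s,X) for X in pts])-C).ravel()
    q=least_squares(f,[.8,115,110]);print(yaw,w,q.x.round(3),q.cost.round(2),q.fun.round(1))
```

```text
-0.105 6 [  0.841 182.13  147.897] 7.77 [ 0.5 -1.7 -2.3  0.7 -0.2  1.4  2.1 -0.4]
-0.105 8.5 [  0.836 255.351 193.927] 0.32 [-0.   0.3 -0.2  0.3  0.3 -0.6  0.   0. ]
-0.12 6 [  0.827 183.128 150.183] 7.78 [ 0.5 -1.8 -2.2  0.7 -0.3  1.5  2.  -0.4]
-0.12 8.5 [  0.822 257.897 198.265] 0.21 [-0.   0.2 -0.1  0.3  0.3 -0.4 -0.1  0. ]
```

The pointer is at about 0.805–0.815 and the mark at about 0.83–0.84. One small trim, with a bit of radial relief.

>>> drive_tool(
  deltas=[
    [0.2,0,0,1,0],
    [0.2,0.5,0,2.5,0],
    [0.2,0.5,0,2.5,0],
    [0.2,0.5,0,2.5,0],
    [0.2,0.5,0,2.5,0],
    [0.2,0.5,0,2.5,0],
  ],
)

```text
time_s: 19.1
position: [655.9, -133.2, 109.9]
ee_rot: [0.045, 0.706, -0.045, 0.706]
contact_force: [-8.5, 1.5, -13.1]
gripper_width: 0.333
```

Run:
```python
from h import *
st=env.observe(); print(st["time_s"],st["position"],st["contact_force"],st["gripper_width"],abs(st["joint_velocities"]).max())
s=viewer.camera("side");t=viewer.camera("top");w=viewer.camera("wrist")
cv2.imwrite("pics/m3.png",np.hstack([cv2.resize(s["color"][200:260,290:350,::-1],(400,400),interpolation=cv2.INTER_CUBIC),cv2.resize(s["color"][190:290,350:450,::-1],(400,400),interpolation=cv2.INTER_CUBIC)]))
save(w,"w15")
```

```text
19.1 [ 655.88026056 -133.19625228  109.92126633] [ -8.47938246   1.49368202 -13.07475063] 0.33276946714392325 0.0023825291054075186
```

View pics/m3.png

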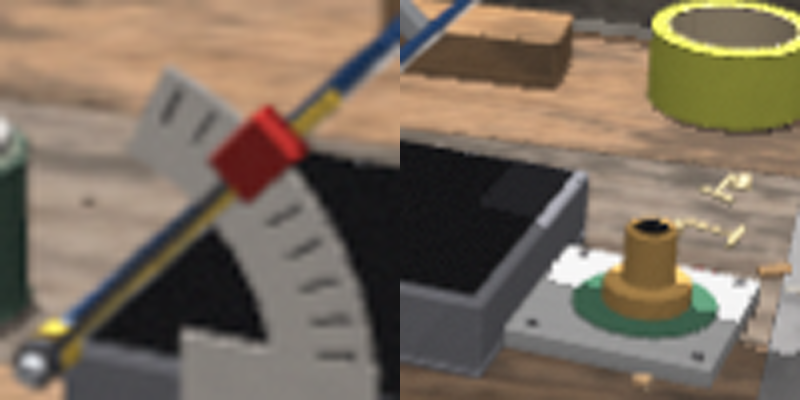

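View pics/w15.png

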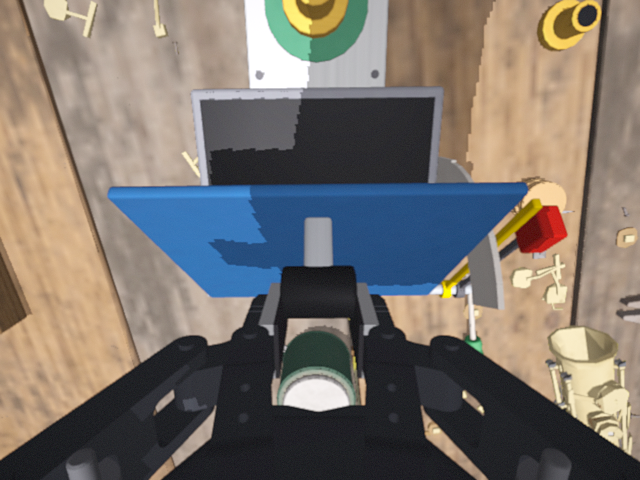

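The pointer line (43.1° in the image) is now parallel to the mark's arm (43.3°). Everything is still, and the ferrule stands on the pad. I hold a little longer, then hand in.

>>> drive_tool(
  deltas=[
    [0.2,0,0,0,0],
    [0.2,0,0,0,0],
    [0.2,0,0,0,0],
    [0.2,0,0,0,0],
    [0.2,0,0,0,0],
    [0.2,0,0,0,0],
    [0.2,0,0,0,0],
  ],
)

```text
time_s: 19.95
position: [655.9, -133.2, 109.9]
ee_rot: [0.045, 0.706, -0.045, 0.706]
contact_force: [-8.1, 1.3, -12.5]
gripper_width: 0.325
```

Run:
```python
from h import *
st=env.observe(); print(st["time_s"],st["position"],st["contact_force"],st["gripper_width"])
print(job.hand_in())
```

```text
19.95 [ 655.88634618 -133.19996624  109.94678552] [ -8.05634592   1.27033003 -12.53713079] 0.32523734445862423
the job is handed in; nothing more can be done
None
```

I lifted the ferrule out of the die, set it upright in the middle of the green pad and let go of it. I then raised the lid by its knob to the red mark and handed the job in at about 20 s, still gripping the knob. `job.hand_in()` gave no verdict, so these are only my own last checks:

- **Ferrule:** after release, the wrist camera showed the flange within 1 px of the pad's centre. The later side view shows it still upright and free.
- **Lid:** the pointer and the mark's arm lie at 43.1° and 43.3° in the side image. Before the final small trim I measured the pointer at about 0.81 rad and the mark at about 0.83–0.84 rad, against a tolerance of 0.085. The arm was still and the grip closed on the knob at 0.325, with about 15 N of reaction at the wrist.

Two things disagreed with the text or each other:

- **Finger tips:** they measured about 33 mm behind the stated TCP. A test closing above the hub confirmed it, so I used the measured offset for the ferrule, pad and knob.
- **Red block:** its outline could not be fitted well in the picture because it came out larger than the stated size. The mark's angle therefore comes mostly from its centre and its arm.

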